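Close the sloping chamber port and start the pump

TASK

Lift the flat cover plate off the mat by its blue handle and lower it gently, without dropping it, onto the chamber's sloping port so that both brass dowel pins come through its two holes and it sits fully flush. Then, having let go of it, lift the red guard on the pump controller, flip the toggle beneath it over to its other side, away from the guard's thumb tab, and let the guard drop shut again. Leave all the other loose things on the bench where they are.

Things in the scene. Friction and masses are not known exactly. Their poses are not given: they have to be found in the camera images.
- cover_handle (a point): Centre of the loose cover plate's blue handle bar: 16 mm wide (x), 58 long (y), 18 high, on two posts 14 mm wide (x), 10 long, at y = +-24 mm. This point is 47 mm above the plate's underside, 35 mm above its top face. Axes are the plate's: z its upward normal, y its long side and the handle's length. It starts flat on the mat, turned up to 75 degrees either way.
- cover_under (a point): Centre of the cover plate's underside, 47 mm below the handle's centre; same axes. Aluminium plate 90 x 124 x 12 mm (x, y, z), 0.34 to 0.53 kg, with two through holes 12 mm wide at x = 0, y = +-45 mm. It fits the port either way round (a half turn about z makes no difference).
- port_face (a point): Centre of the chamber's sloping port face (steel flange 96 x 130 mm in x, y, 16 mm thick). z is the outward normal, leaning 30 degrees from vertical to the chamber's -x side (roughly to the robot); y is level, along the line of the pins; x runs up the slope. The closed cover's underside lies on this face. Only the two pins stand on it.
- pin_a (a point): Tip of one brass dowel pin, 45 mm along +y of the port's centre, 18 mm above the face. Pin: 10 mm diameter for 11 mm, then a cone to 4.4 mm at the tip, along the port's normal.
- pin_b (a point): Tip of the other, like pin, 45 mm along -y of the port's centre.
- chamber: Fixed steel vacuum chamber, foot 170 x 150 mm; origin on the bench under its round body (radius 74 mm); the port's centre is 155 mm higher and 20 mm to its -x. 82 mm along its +x stands a column 200 mm high (radius 28 mm) with a white ceramic tip; a yellow-capped stub sticks out 100 mm along its +y, 35 mm up. It stands left or right of the mat, turned up to 17 degrees.
- mat: Fixed black rubber mat 170 x 170 x 6 mm on which the cover plate starts; origin under its centre.
- controller: Fixed grey pump controller, 180 x 170 x 70 mm (x, y, z), origin under its centre, front facing its own -x (roughly to the robot), turned up to 17 degrees; on the side of the mat where the chamber is not. The guarded switch is on its top, by the front edge.
- guard_hinge (a point): Point on the red guard's hinge axis (the controller's y), 88 mm above the bench, 18 mm above the controller's top, whose front edge is 46 mm to -x; axes are the controller's. Posts at y = +-34 mm carry it. Shut, the guard is a box open in front and below: top plate 60 mm wide, 4 thick, underside 24 mm above the hinge, reaching 44 mm to -x; cheeks at both sides (51 mm clear between) reach 36 mm to -x.
- guard_tab (a point): Centre of the guard's thumb tab, 40 mm wide (y), 4 thick, 12 long. With the guard shut it is 47 mm to -x of the hinge axis and 29 mm above it, and rises at 45 degrees forwards (-x) and up from the top plate's front edge, so a finger can push up and back beneath it. Its free edge is then 52 mm to -x of the hinge. Axes turn with the guard.
- guard (a joint): Guard angle, rad: 0 shut, grows as its front lifts and swings to the controller's +x, 1.9 at most. A light spring always shuts it (0.03 N m when shut, 0.11 N m at the top): it does not stay up by itself, but can rest on a finger that is beneath it.
- toggle_pivot (a point): Pivot of the steel toggle beneath the guard, 28 mm to -x of the hinge and 12 mm lower (6 mm above the controller's top). The ball at its end, 13 mm across, has its centre 29 mm from the pivot. Axes are the controller's.
- toggle (a joint): Toggle angle, rad: 0 = off, leaning 0.28 rad to the controller's -x (to the guard's tab), 0.56 = on, leaning as much to +x (to the hinge). Friction holds it where it is left; about 1 N at the ball moves it.
- bottle: Bystander: white plastic bottle with red cap, radius 30, height 170 mm, behind the mat; origin under its foot.
- beaker: Bystander: glass beaker, rim radius 34, height 85 mm; origin under its foot.
- wrench: Bystander: steel wrench 160 mm long, lying flat; origin near its middle.
- driver: Bystander: screwdriver 170 mm long, lying; origin near its middle.
- gasket: Bystander: copper ring, outer radius 30, 6 mm high, lying flat; origin under its centre.
- blank: Bystander: round steel blank, radius 35, 18 mm high; origin under its centre.
- jar: Bystander: amber jar with black lid, radius 26, height 60 mm; origin under its foot.

How it is judged:
On the way, in this order (a step that is already met when the one before it is completed fails the run):
1. the cover plate is seated flush on the port with both pins through its holes, and released (z of cover_under in the frame of port_face between -0.0025 and 0.0025 m and distance between cover_under and port_face below 0.005 m and angle between the z axis of cover_under and the z axis of port_face, either way round below 0.04 rad and angle between the y axis of cover_under and the y axis of port_face, either way round below 0.06 rad and contact force between the fingers and cover below 0.1 N), for 0.3 s.
2. the guard is lifted (value of joint guard above 0.2 rad).
3. the toggle is flipped to on while the guard is up (value of joint toggle above 0.4 rad and value of joint guard above 0.05 rad).
At the end, for the whole second after the job is handed in: The cover plate lies at rest on the port, released, underside within 2.5 mm of the face and its centre within 5 mm of the port's, parallel within 0.04 rad and its long side along the pins within 0.06 rad (either way round); the toggle is past 0.4 rad (on) and the guard is shut (below 0.08 rad) (all of step 1 and linear speed of cover below 0.02 m/s and value of joint toggle above 0.4 rad and value of joint guard below 0.08 rad); the robot touches nothing.
It fails at once if the cover plate is dropped onto the port (falling faster than 0.4 m/s, out of the fingers, within 120 mm of it) (linear speed of cover above 0.4 m/s and contact force between the fingers and cover below 0.1 N and distance between cover_under and port_face below 0.12 m).
It fails at once if another loose thing is moved by more than 30 mm (distance of any of bottle, beaker, wrench, driver, gasket, blank, jar from where it was at the start of the episode above 0.03 m).
It fails at once if the bottle or the beaker is tipped over (angle between any of bottle, beaker's own z axis and vertical above 0.5 rad).
It also fails if it takes over 61 s, if anything falls off the work surface, if the arm or the gripper's body presses on something with over 40 N, if the wrist force passes 120 N, or if a joint passes its speed limit or range.

ROBOT

A 6-joint arm with a two-finger parallel gripper is mounted at the origin on the work surface. World frame = base frame: x ahead of the robot, y to its left, z up, the work surface at z = 0. Lengths are in m, angles in rad, forces in N, time in s.
With the tool pointing down it reaches from about 0.275 to 0.875 m from the base axis. Payload 12.5 kg.
Tool frame: the origin (TCP) lies on the centre line of the jaws, within the pads' length; the fingertips stand r.finger_overhang ahead of it and the grasp point (between the pads) lies 3 mm ahead of it (r.finger_overhang is the distance from the TCP to the fingertips, in m); z points along the fingers, y is the direction in which the jaws open and shut (so a half turn about z gives the same grasp; the last joint's range is limited). The gripper opens to 85 mm and grips with 20 to 120 N. Pads are 22 mm wide; open, the fingers measure 114 mm over their backs; the gripper's body (76 mm by 85 mm) begins 54 mm behind the grasp point. The pads swing forward as they close: fully open they stand 13 mm farther back than shut.
Start: joints at [-1.313, 0.351, 1.652, -0, 1.139, -0.085], TCP at [0.185, -0.518, 0.253] pointing down, gripper open.
Joint ranges: [-2.75, 2.75], [-0.79, 2.1], [0.01, 2.65], [-1.57, 4.71], [0.07, 3.14], [-2.87, 2.87]. Speed limits (rad/s): [2.22, 2.22, 2.79, 3.14, 3.14, 3.14].

INTERFACE

Orientations are given as a unit quaternion [x, y, z, w].
In Python, from cell import r, optics gives the robot as it stands. The module is installed in compiled form; this text tells all that it offers. Calls block until the motion is done:
- r.move_to(position, orientation): joint-space move of the TCP to a pose.
- r.move_linear(position, rot=None, vel=0.15): straight line of the TCP; rot=None keeps the orientation; vel is the mean speed in m/s.
- r.set_joints(angles): joint-space move.
- r.set_gripper(opening, squeeze=None): opening from 0.0 (shut) to 1.0 (fully open); squeeze is the grip in N (None keeps the last); returns when the fingers have stopped.
- r.sleep(seconds).
- r.inverse_kinematics(position, orientation): joint angles nearest the present ones, or None.
- optics.get_image(name): name is "scene" or "top"; returns a dict with "pixels" (400x640x3 uint8, red, green, blue), "depth" (400x640 float32, m along the optical axis (not along the pixel's ray), 0 where there is no reading), "fx", "fy", "cx", "cy" (pixels), "camera_from_world" (4x4, takes a point from world to camera coordinates). Camera axes: x right, y down, z forward; pixel columns grow to the right and rows downward; lengths in m; the calibration is good to about 2 mm. A picture is of the moment at which its call begins.
A pose or a line that the arm cannot do raises r.PlanningError and nothing moves.
- r.hand_in(): hands the job in, once; it reports no verdict.
Readings, each from a call of its own:
- r.current_t(): time.
- r.current_q(): joint angles.
- r.current_qvel(): joint speeds.
- r.current_effort(): joint torques, N m.
- r.current_tool_pos(): TCP position.
- r.current_ee_rot(): TCP orientation.
- r.current_contact_force(): force on the tool from outside, world axes, zero at the start.
- r.current_torque(): the same for the moment, N m.
- r.current_opening(): opening from 0.0 (shut) to 1.0 (fully open).
Only numpy, scipy, OpenCV 4.12 (cv2) and the standard library are available. Lean on these libraries where they do the work, as an engineer would, in place of code of your own. Each camera call takes 0.05 s, during which the arm holds its last target.

## Working session

There is one attempt and no reset: what is moved stays moved. The work goes in short steps, each a Python script; the robot and the scene stay as the last script left them, time stands still between calls to the robot, and variables do not carry over. Pictures are saved under pics/ and viewed, and the job is handed in when it is done.

```bash
mkdir -p pics && cat > h.py <<'E'
import numpy as np, cv2
from cell import r, optics
from scipy.spatial.transform import Rotation as R
def snap(name, tag):
    im=optics.get_image(name); np.savez(''+tag+'.npz',**im)
    cv2.imwrite('pics/'+tag+'.png',im['pixels'][:,:,::-1]); return im
def load(tag): return dict(np.load(''+tag+'.npz'))
def cloud(im):
    d=im['depth']; v,u=np.mgrid[:d.shape[0],:d.shape[1]]
    P=np.stack([(u-im['cx'])/im['fx']*d,(v-im['cy'])/im['fy']*d,d,np.ones_like(d)],-1)
    W=P@np.linalg.inv(im['camera_from_world']).T
    W=W[...,:3]; W[d<=0]=np.nan; return W
def crop(tag,x0,y0,x1,y1,k,out):
    im=cv2.imread('pics/'+tag+'.png')[y0:y1,x0:x1]
    cv2.imwrite('pics/'+out+'.png',cv2.resize(im,None,fx=k,fy=k,interpolation=cv2.INTER_CUBIC))
E
python3 - <<'E'
from h import *
for n in('scene','top'):
    im=snap(n,n+'0'); print(n,im['fx'],im['cx'],im['cy'],np.round(np.linalg.inv(im['camera_from_world']),3))
print(r.finger_overhang,r.current_t(),r.current_ee_rot())
E
```

```text
scene 372.39642613465054 316.7241191161918 202.64275290444286 [[ 0.719  0.527 -0.453  1.036]
 [ 0.695 -0.539  0.476 -0.544]
 [ 0.007 -0.657 -0.754  0.941]
 [ 0.     0.     0.     1.   ]]
top 477.07033966826435 321.4862076672102 201.66046623413314 [[ 0.027 -0.989  0.144  0.365]
 [-1.    -0.025  0.019 -0.018]
 [-0.015 -0.144 -0.989  1.207]
 [ 0.     0.     0.     1.   ]]
0.022 0.1 [ 9.85348453e-01  1.70552510e-01 -2.30242961e-05 -5.16907730e-04]
```

View pics/scene0.png

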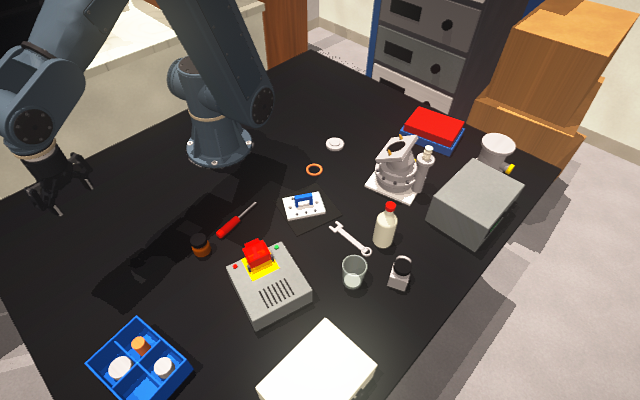

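View pics/top0.png

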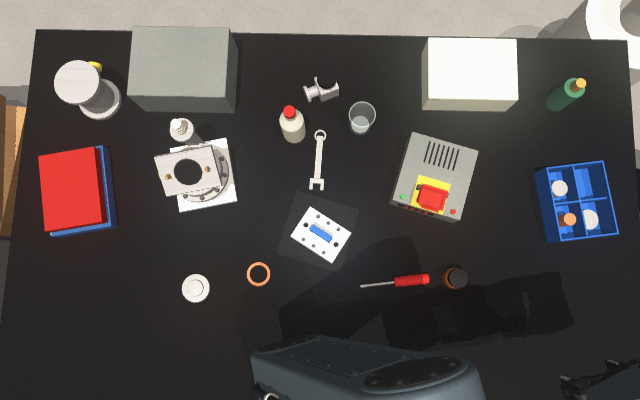

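Top view: chamber at about (200,172), cover plate at (321,234) with its blue handle, and controller at (435,180) with the red guard. I'll enlarge these.

```bash
python3 - <<'E'
from h import *
crop('top0',140,105,250,220,5,'c1'); crop('top0',270,180,370,280,5,'c2'); crop('top0',380,120,490,230,5,'c3'); crop('scene0',350,120,450,210,6,'c4')
a=[cv2.imread(f'pics/c{i}.png') for i in (1,2,3)]
E
```

```text
(no output)
```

View pics/c1.png

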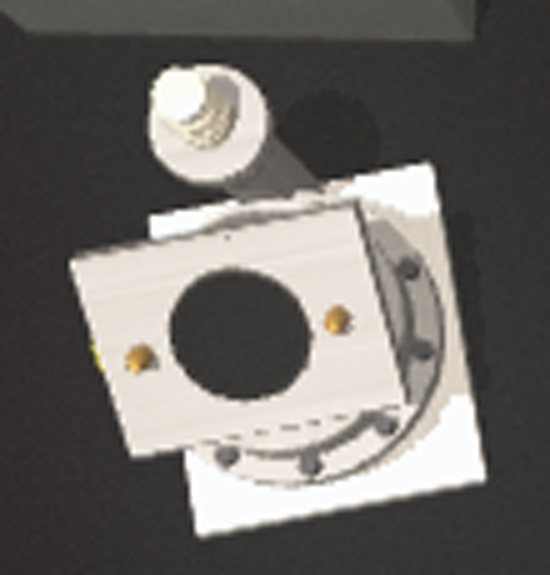

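View pics/c2.png

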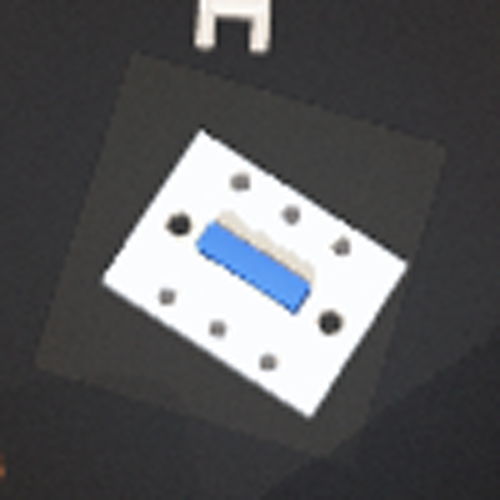

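View pics/c3.png

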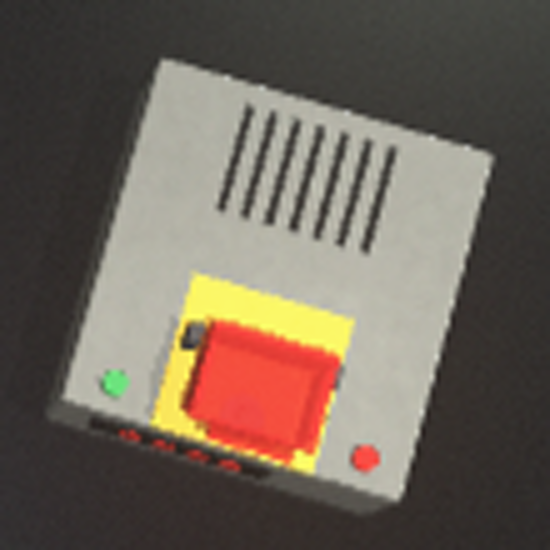

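View pics/c4.png

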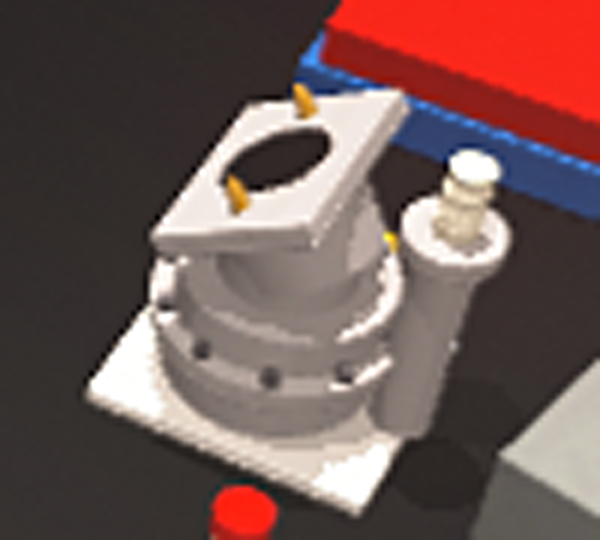

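```bash
cat > fit.py <<'E'
from h import *
from scipy.optimize import least_squares
def Rz(a): return R.from_euler('z',a).as_matrix()
Rtilt=R.from_euler('y',-np.pi/6).as_matrix()
def proj(im,P):
    C=(im['camera_from_world']@np.c_[P,np.ones(len(P))].T).T
    return np.c_[im['fx']*C[:,0]/C[:,2]+im['cx'],im['fy']*C[:,1]/C[:,2]+im['cy']]
def px(l,x0,y0,k): return (np.array(l,float)+.5)/k-.5+[x0,y0]
def fit(model,obs,p0):
    f=lambda p:np.concatenate([(proj(im,model(p)[idx])-uv).ravel() for im,idx,uv in obs])
    s=least_squares(f,p0,loss='soft_l1'); return s.x,f(s.x).reshape(-1,2)
E
python3 - <<'E'
from fit import *
t=load('top0'); s=load('scene0')
W=cloud(t);Ws=cloud(s)
# chamber
L=np.array([[48,65,0],[48,-65,0],[-48,-65,0],[-48,65,0],[0,45,18],[0,-45,18],[0,45,0],[0,-45,0]])/1e3
def port(p): return (Rz(p[2])@(np.array([[-.02],[0],[.155]])+Rtilt@L.T)).T+[p[0],p[1],0]
ot=(t,[0,1,2,3],px([(70,260),(355,202),(408,405),(135,458)],140,105,5))
os_=(s,[0,1,2,3,4,5,6,7],px([(252,104),(408,92),(310,245),(155,240),(298,87),(233,180),(308,112),(240,208)],350,120,6))
# scene camera from +x,-y side: check ordering by projecting
p0=[.42,.27,.18]
for nm,o in(('t',[ot]),):
    p,res=fit(port,o,p0); print(nm,p,np.round(res,1).tolist())
print('scene proj *6',np.round((proj(s,port(p))-[350,120])*6).tolist())
print('top proj *5',np.round((proj(t,port(p))-[140,105])*5).tolist())
def pl(z,a,b):
    return lambda p:(Rz(p[2])@(np.array([[a,b,z],[a,-b,z],[-a,-b,z],[-a,b,z],[0,.045,z],[0,-.045,z]]).T)).T+[p[0],p[1],0]
oc=(t,[0,1,2,3,4,5],px([(202,129),(408,264),(312,417),(103,281),(180,224),(330,322)],270,180,5))
p,res=fit(pl(.018,.045,.062),[oc],[.3,0,-.58]);print('cover',p,np.round(res,1).tolist())
print('scene holes',proj(s,pl(.018,.045,.062)(p)).round(1).tolist())
oc=(t,[0,1,2,3],px([(163,58),(495,155),(400,502),(62,402)],380,120,5))
p,res=fit(pl(.07,.09,.085),[oc],[.4,-.2,-.2]);print('ctrl',p,np.round(res,1).tolist())
print('scene',proj(s,pl(.07,.09,.085)(p)).round(1).tolist())
E
python3 -c "
from h import *
crop('scene0',270,180,340,230,10,'c5'); crop('scene0',215,225,325,335,6,'c6')"
```

```text
t [0.59938493 0.31004644 0.22318745] [[-0.3, 0.0], [0.3, 0.3], [0.6, -0.4], [-0.5, 0.0]]
scene proj *6 [[403.0, 83.0], [309.0, 221.0], [149.0, 233.0], [247.0, 102.0], [299.0, 84.0], [231.0, 177.0], [309.0, 112.0], [242.0, 206.0]]
top proj *5 [[66.0, 258.0], [354.0, 202.0], [409.0, 401.0], [130.0, 456.0], [134.0, 363.0], [333.0, 323.0], [143.0, 350.0], [339.0, 312.0]]
cover [ 0.45597869  0.00466216 -0.5489119 ] [[-0.2, 0.3], [0.2, 0.1], [-0.2, -0.0], [-0.1, -0.1], [0.0, -0.1], [0.3, -0.1]]
scene holes [[325.5, 210.8], [287.9, 218.1], [282.4, 197.6], [318.5, 190.9], [316.9, 201.6], [290.2, 206.6]]
ctrl [ 0.60217049 -0.27028691 -0.27318866] [[-0.5, -0.5], [0.5, -0.2], [0.5, 0.7], [-0.6, -0.0]]
scene [[313.0, 288.9], [252.3, 320.7], [225.2, 265.2], [281.5, 239.4], [283.3, 269.3], [252.4, 284.4]]
```

View pics/c5.png

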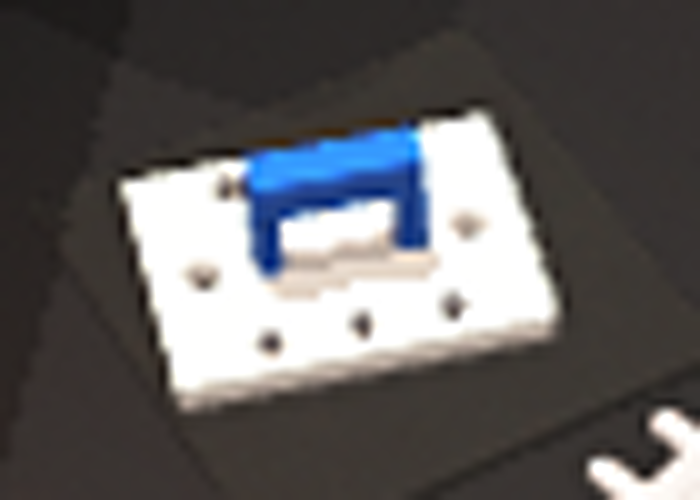

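View pics/c6.png

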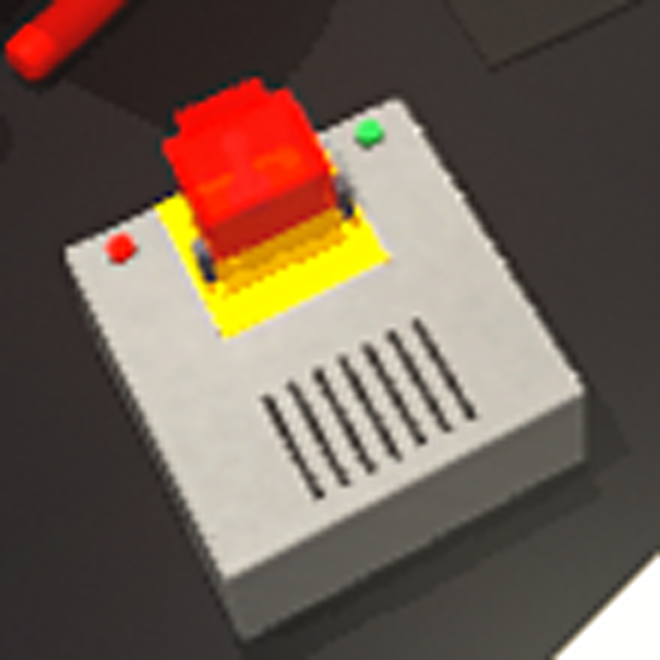

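```bash
python3 - <<'E'
from fit import *
t=load('top0'); s=load('scene0')
def brass(im,x0,y0,x1,y1):
    h=cv2.cvtColor(im['pixels'],cv2.COLOR_RGB2HSV)[y0:y1,x0:x1].astype(int)
    m=((h[...,0]>8)&(h[...,0]<28)&(h[...,1]>90)&(h[...,2]>60)).astype(np.uint8)
    n,l,st,c=cv2.connectedComponentsWithStats(m)
    w=np.clip(h[...,1]-40,0,None)
    for i in range(1,n):
        if st[i,4]>3: print(st[i],(c[i]+[x0,y0]).round(2))
brass(t,150,140,230,205); brass(s,380,130,415,160)
H=8.5
L=np.array([[48,65,0],[48,-65,0],[-48,-65,0],[-48,65,0],[0,45,18],[0,-45,18],[0,45,H],[0,-45,H]])/1e3
def port(p): return (Rz(p[2])@(np.array([[-.02],[0],[.155]])+Rtilt@L.T)).T+[p[0],p[1],0]
p=[0.59938493,0.31004644,0.22318745]
print(proj(t,port(p)).round(2)[6:],proj(s,port(p)).round(2)[6:])
E
```

```text
[55 27  4  5 16] [206.56 168.75]
[15 34  5  5 19] [167.16 176.16]
[19  4  4  6 17] [400.29 136.53]
[ 8 19  4  7 18] [389.11 151.78]
[[167.71 176.2 ]
 [207.19 168.42]] [[400.67 136.55]
 [389.5  152.02]]
```

```bash
python3 - <<'E'
from fit import *
t=load('top0'); s=load('scene0')
H=8.5
L=np.array([[48,65,0],[48,-65,0],[-48,-65,0],[-48,65,0],[0,45,18],[0,-45,18],[0,45,H],[0,-45,H]])/1e3
def port(p): return (Rz(p[2])@(np.array([[-.02],[0],[.155]])+Rtilt@L.T)).T+[p[0],p[1],0]
tc=px([(70,260),(355,202),(408,405),(135,458)],140,105,5)
tp=np.array([[167.16,176.16],[206.56,168.75]]); sp=np.array([[400.29,136.53],[389.11,151.78]])
p0=[.6,.31,.22]
for n,o in(('top pins',[(t,[6,7],tp)]),('sc pins',[(s,[6,7],sp)]),('top all',[(t,[0,1,2,3,6,7,6,7],np.r_[tc,tp,tp])]),('all',[(t,[0,1,2,3,6,7,6,7],np.r_[tc,tp,tp]),(s,[6,7],sp)])):
    p,res=fit(port,o,p0);print(n,p.round(4),res.round(1).tolist())
# depth check of cloud: face plane
W=cloud(t); 
c=Rz(p[2])@[-.02,0,0]+[p[0],p[1],.155]; n=Rz(p[2])@Rtilt@[0,0,1]
for nm,im in(('t',t),('s',s)):
    W=cloud(im).reshape(-1,3); l=(W-c)@(Rz(p[2])@Rtilt)
    m=(abs(l[:,0])<.045)&(abs(l[:,1])<.06)&(abs(l[:,2])<.012)&(np.hypot(l[:,0],l[:,1])>.035)&(np.hypot(l[:,0],abs(l[:,1])-.045)>.012)
    q=l[m]; A=np.c_[q[:,:2],np.ones(len(q))]; print(nm,m.sum(),np.linalg.lstsq(A,q[:,2],rcond=None)[0].round(4))
E
```

```text
top pins [0.5991 0.3111 0.2142] [[-0.1, 0.0], [0.1, -0.0]]
sc pins [0.5981 0.3097 0.2206] [[0.0, -0.1], [-0.0, 0.1]]
top all [0.5992 0.3107 0.2196] [[-0.6, -0.0], [0.0, 0.5], [0.2, -0.2], [-0.9, 0.0], [0.2, 0.0], [0.3, -0.2], [0.2, 0.0], [0.3, -0.2]]
all [0.5991 0.3106 0.2195] [[-0.6, 0.0], [0.1, 0.5], [0.3, -0.1], [-0.9, 0.1], [0.2, 0.1], [0.4, -0.1], [0.2, 0.1], [0.4, -0.1], [0.5, -0.1], [0.4, 0.1]]
t 1155 [-0.0018  0.0017 -0.0012]
s 280 [-0.0216 -0.0041  0.0004]
```

```bash
cat >> fit.py <<'E'
PORT=np.array([0.5990,0.3105,0.218]); COV=np.array([0.4560,0.0047,-0.549]); CTL=np.array([0.60217,-0.27029,-0.27319])
def toolR(Rp,sg): # Rp: plate frame; jaws along plate x
    z=-Rp[:,2]; y=sg*Rp[:,0]; return np.c_[np.cross(y,z),y,z]
def portframe(P=PORT):
    return Rz(P[2])@Rtilt, Rz(P[2])@[-.02,0,0]+[P[0],P[1],.155]
def q(M): return R.from_matrix(M).as_quat()
E
python3 - <<'E'
from fit import *
print(r.current_q().round(2) if hasattr(r.current_q(),'round') else r.current_q())
Rp,c=portframe()
for sg in(1,-1):
    M=toolR(Rz(COV[2]),sg)
    a=r.inverse_kinematics(np.r_[COV[:2],.2],q(M)); a2=r.inverse_kinematics(np.r_[COV[:2],.056],q(M))
    print(sg,np.round(a,2) if a is not None else None, np.round(a2,2) if a2 is not None else None)
    for s2 in (1,-1):
        b=r.inverse_kinematics(c+Rp[:,2]*.05,q(toolR(Rp,s2))); b2=r.inverse_kinematics(c+Rp[:,2]*.12,q(toolR(Rp,s2)));print('   ',s2,None if b is None else np.round(b,2),None if b2 is None else np.round(b2,2))
E
```

```text
[-1.31  0.35  1.65  0.    1.14 -0.08]
1 [-0.09  0.25  1.94 -0.    0.95  0.46] [-0.09  0.51  2.03 -0.    0.6   0.46]
    1 [ 0.47  0.4   1.82 -0.31  0.43  0.5 ] [ 0.49  0.26  1.85 -0.26  0.54  0.46]
    -1 [ 0.47  0.4   1.82 -0.31  0.43 -2.64] [ 0.49  0.26  1.85 -0.26  0.54 -2.68]
-1 [-0.09  0.25  1.94 -0.    0.95 -2.68] [-0.09  0.51  2.03 -0.    0.6  -2.68]
    1 [ 0.47  0.4   1.82 -0.31  0.43  0.5 ] [ 0.49  0.26  1.85 -0.26  0.54  0.46]
    -1 [ 0.47  0.4   1.82 -0.31  0.43 -2.64] [ 0.49  0.26  1.85 -0.26  0.54 -2.68]
```

```bash
python3 - <<'E'
from fit import *
M=toolR(Rz(COV[2]),1)
t0=r.current_t()
r.move_to(np.r_[COV[:2],.16],q(M))
r.move_linear(np.r_[COV[:2],.057],vel=.12)
print(r.current_tool_pos(),r.current_contact_force())
r.set_gripper(0.0,squeeze=70)
print(r.current_opening(),r.current_contact_force(),r.current_t()-t0)
r.move_linear(np.r_[COV[:2],.10],vel=.08)
print(r.current_opening(),r.current_contact_force(),r.current_t())
snap('top','top1');snap('scene','scene1')
crop('top1',250,160,390,290,5,'d1');crop('scene1',250,130,370,240,6,'d2')
E
```

```text
[0.45639591 0.00463741 0.05752736] [-0.80433431 -0.30617559 -0.67551476]
0.1716601652592504 [-0.55313826 -0.62845312  4.82290847] 3.7833
0.17750978167097498 [ 5.12346213e-03  1.46291964e-01 -5.72798933e+00] 4.575
```

View pics/d1.png

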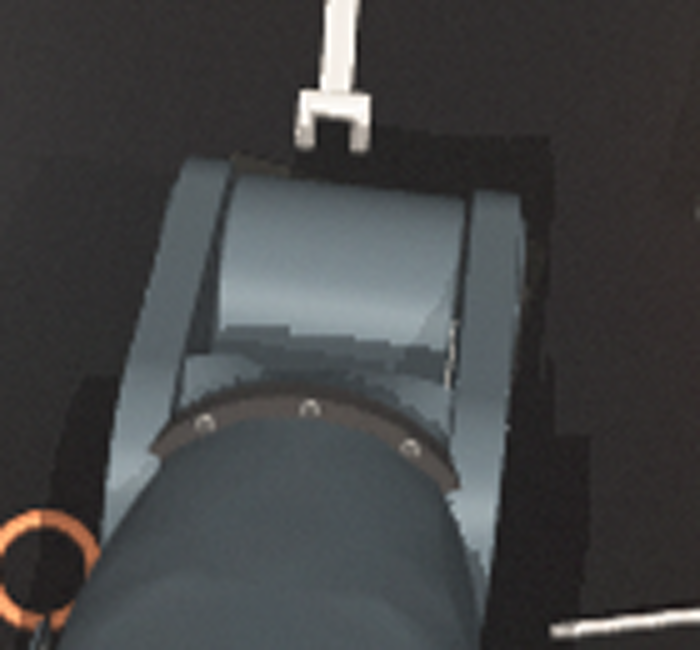

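View pics/d2.png

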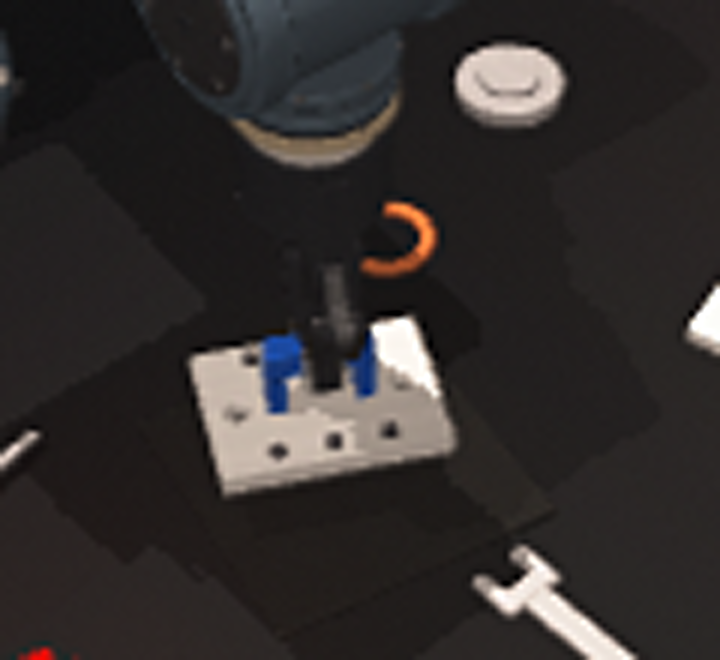

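```bash
python3 - <<'E'
from fit import *
s=load('scene0'); s1=load('scene1')
a,b=.045,.062
def pl(p,z): return (Rz(p[2])@(np.array([[a,b,z],[a,-b,z],[-a,-b,z],[-a,b,z]]).T)).T+[p[0],p[1],0]
# order (+x+y),(+x-y),(-x-y),(-x+y)
print(proj(s,pl(COV,.018)).round(1).tolist())
c0=px([(552,318),(180,396),(120,182),(487,112)],270,180,10)
c1=px([(457,442),(225,490),(190,357),(415,317)],250,130,6)
p,res=fit(lambda p:pl(p,.018),[(s,range(4),c0)],COV);print('init',p.round(4),res.round(1).tolist())
tp=np.array(r.current_tool_pos());print(tp, R.from_quat(r.current_ee_rot()).as_matrix().round(3).tolist())
p,res=fit(lambda p:pl(p,.018+tp[2]-.0575),[(s1,range(4),c1)],COV);print('now',p.round(4),res.round(1).tolist())
d=Rz(COV[2]).T@np.r_[p[:2]-tp[:2],0];print('plate centre - tcp in plate axes',d)
p,res=fit(lambda p:pl(p,p[3]),[(s1,range(4),c1)],np.r_[COV,.06]);print('now free z',p.round(4),res.round(1).tolist())
E
```

```text
[[325.6, 210.8], [287.9, 218.1], [282.4, 197.6], [318.5, 190.9]]
init [ 0.456   0.0022 -0.5453] [[0.3, -0.2], [-0.2, -0.5], [0.3, 0.3], [-0.4, 0.5]]
[0.45563368 0.00472676 0.09948098] [[0.522, 0.853, -0.001], [0.853, -0.522, 0.0], [-0.0, -0.001, -1.0]]
now [ 0.458   0.0022 -0.5496] [[0.1, -0.3], [-0.1, -0.8], [0.2, 0.6], [-0.2, 0.6]]
plate centre - tcp in plate axes [ 0.00339566 -0.00093088  0.        ]
now free z [ 0.4665 -0.0058 -0.5482  0.0729] [[0.4, -0.2], [-0.3, -0.6], [-0.1, 0.5], [0.0, 0.3]]
```

```bash
python3 - <<'E'
from fit import *
r.move_linear(np.r_[r.current_tool_pos()[:2],.26],vel=.15)
Rp,c=portframe(); M=toolR(Rp,1)
r.move_to(c+Rp[:,2]*(.0515+.050),q(M))
r.sleep(.2)
print(r.current_t(),r.current_tool_pos()-(c+Rp[:,2]*(.0515+.05)),r.current_contact_force(), R.from_matrix(M.T@R.from_quat(r.current_ee_rot()).as_matrix()).as_rotvec(), r.current_opening())
snap('top','top2');snap('scene','scene2')
crop('top2',120,80,260,220,5,'e1');crop('scene2',340,70,450,200,5,'e2')
E
```

```text
7.2417 [ 0.00039773 -0.0010082   0.0001113 ] [ 0.04772046  0.17595065 -4.70023441] [ 0.00020091 -0.00097943  0.00168009] 0.17174733859414676
```

View pics/e1.png

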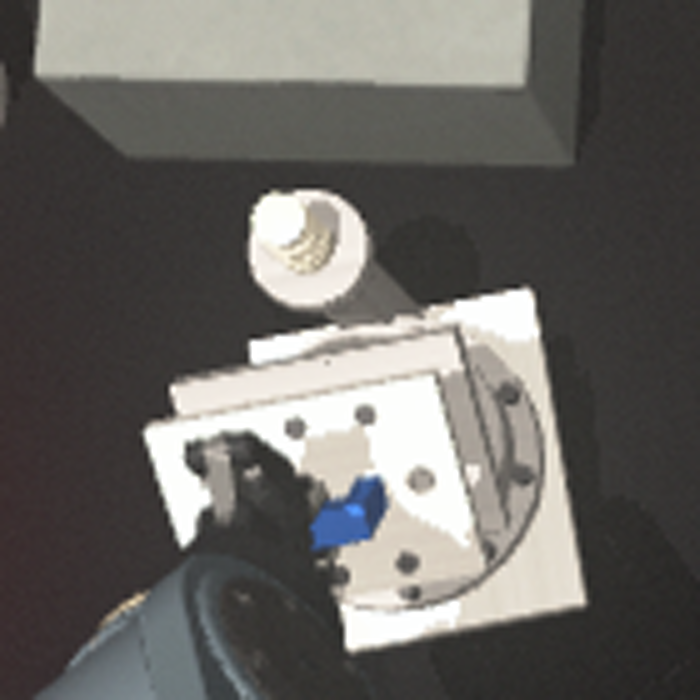

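View pics/e2.png

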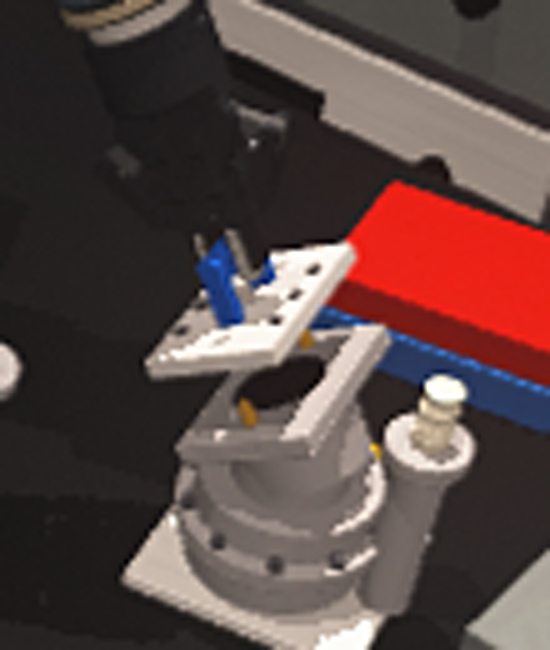

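```bash
python3 - <<'E'
from fit import *
t=load('top2');s=load('scene2')
Rp,c=portframe()
h=.05
L=np.array([[45,62,12],[45,-62,12],[-45,-62,12],[-45,62,12],[0,-45,12],[45,-62,0],[45,62,0],[-45,-62,0]])/1e3
def m(p): return (c[:,None]+Rp@(Rz(p[2])@L.T+np.array([[p[0]],[p[1]],[h]]))).T
ot=px([(147,428),(437,374),(487,550),(421,480)],120,80,5)
os_=px([(356,244),(275,362),(148,373),(278,374)],340,70,5)
print('pred t',((proj(t,m([0,0,0]))-[120,80])*5+2).round().tolist());print('pred s',((proj(s,m([0,0,0]))-[340,70])*5+2).round().tolist())
print(fit(m,[(t,[0,1,2,4],ot)],[0,0,0]))
print(fit(m,[(s,[0,1,2],os_[:3])],[0,0,0]))
tp=np.array(r.current_tool_pos()); print('tcp in port',Rp.T@(tp-c))
E
```

```text
pred t [[140.0, 431.0], [431.0, 375.0], [485.0, 572.0], [204.0, 626.0], [419.0, 483.0], [435.0, 368.0], [148.0, 423.0], [488.0, 562.0]]
pred s [[354.0, 240.0], [274.0, 347.0], [148.0, 361.0], [230.0, 259.0], [221.0, 339.0], [280.0, 364.0], [359.0, 257.0], [154.0, 377.0]]
(array([ 0.00124582, -0.00224912,  0.00079189]), array([[-0.4714244 , -0.17718019],
       [-0.39617706, -0.53545188],
       [ 0.42481745,  3.575179  ],
       [ 0.48153963, -0.25297864]]))
(array([ 0.00773944, -0.01437843, -0.00489898]), array([[ 0.06156903,  1.28698168],
       [ 0.037363  , -0.6068685 ],
       [-0.06286174, -0.16967879]]))
tcp in port [ 0.00016777 -0.00072923  0.10152036]
```

```bash
cat >> fit.py <<'E'
def go(h,x=0,y=0,vel=.05,off=.0515):
    Rp,c=portframe(); r.move_linear(c+Rp@np.array([x,y,h+off]),q(toolR(Rp,1)),vel=vel)
    tp=Rp.T@(np.array(r.current_tool_pos())-c); f=Rp.T@np.array(r.current_contact_force())
    print(h,'tcp',(tp*1e3-[0,0,off*1e3]).round(2),'f',f.round(1),'op',round(r.current_opening(),4),'t',round(r.current_t(),2)); return tp,f
E
python3 - <<'E'
from fit import *
y=.0011
for h in (.03,.019,.016,.013,.011):
    tp,f=go(h,0,y)
    if f[2]>8: break
snap('scene','scene3');crop('scene3',340,70,450,200,5,'f2')
snap('top','top3');crop('top3',120,80,260,220,5,'f1')
E
```

```text
0.03 tcp [-0.13  1.12 29.72] f [-2.8  0.3 -3.8] op 0.1715 t 7.89
0.019 tcp [-0.26  1.03 18.64] f [-2.9 -0.1 -4.5] op 0.1732 t 8.26
0.016 tcp [-0.06  1.09 15.91] f [-1.9  0.2 -4.1] op 0.1762 t 8.51
0.013 tcp [-0.08  1.07 12.87] f [-1.7  0.4 -3.4] op 0.1758 t 8.76
0.011 tcp [-0.07  1.1  10.91] f [-2.9  0.3 -4.5] op 0.1724 t 9.01
```

View pics/f2.png

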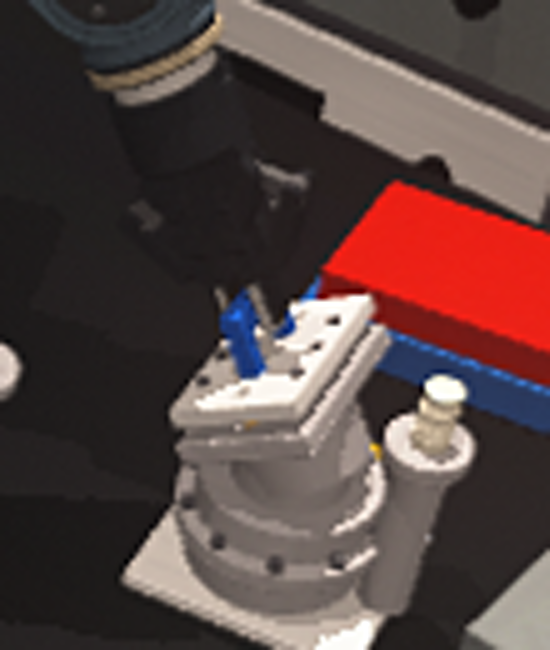

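View pics/f1.png

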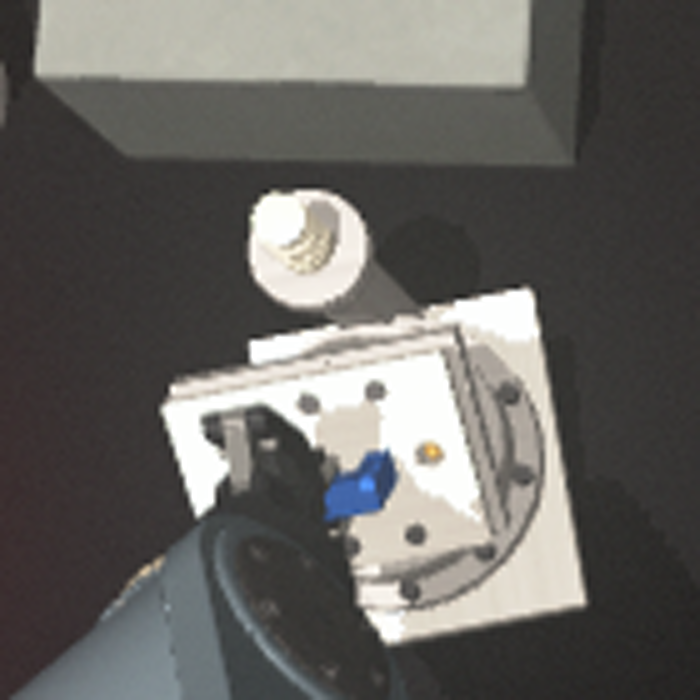

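The pins are entering. The brass pin is visible in the hole at (430,453) of the crop. I'll keep lowering.

```bash
python3 - <<'E'
from fit import *
y=.0011
for h in (.009,.007,.005,.004,.003,.002,.001,0,-.001,-.002):
    tp,f=go(h,0,y,vel=.03)
    if f[2]>6: break
E
```

```text
0.009 tcp [-0.07  1.07  8.87] f [-2.3 -0.6 -4.3] op 0.1737 t 9.36
0.007 tcp [-0.08  1.07  6.85] f [-2.8  0.9 -4.6] op 0.174 t 9.61
0.005 tcp [-0.08  1.08  4.88] f [-2.6 -0.1 -4. ] op 0.1698 t 9.86
0.004 tcp [-0.04  1.08  3.95] f [-2.4 -0.7 -4.5] op 0.1739 t 10.11
0.003 tcp [-0.07  1.09  2.94] f [-2.5 -0.6 -3.8] op 0.1781 t 10.36
0.002 tcp [-0.02  1.09  1.95] f [-3.   0.4 -4.1] op 0.1708 t 10.61
0.001 tcp [-0.05  1.08  0.93] f [-2.   0.9 -3.7] op 0.1768 t 10.86
0 tcp [0.11 1.11 0.06] f [-2.4 -0.9 -1.8] op 0.1737 t 11.11
-0.001 tcp [ 0.08  1.12 -0.02] f [-7.1 -1.8 15.1] op 0.1707 t 11.36
```

```bash
python3 - <<'E'
from fit import *
go(-.0003,0,.0011,vel=.03)
r.set_gripper(0.6); print(r.current_contact_force())
Rp,c=portframe()
go(.06,0,.0011,vel=.1)
go(.12,0,.0011,vel=.15)
snap('scene','scene4');crop('scene4',340,70,450,200,5,'g2')
snap('top','top4');crop('top4',120,80,260,220,5,'g1')
E
```

```text
-0.0003 tcp [0.13 1.12 0.03] f [-4.1 -0.7  5.9] op 0.1679 t 11.61
[-0.74570425 -0.85150539 -0.39859543]
0.06 tcp [-0.22  1.04 59.72] f [-0.1 -0.4 -0.3] op 0.5986 t 12.8
0.12 tcp [ -0.33   1.06 119.41] f [ 1.  -0.9  0.5] op 0.599 t 13.35
```

View pics/g2.png

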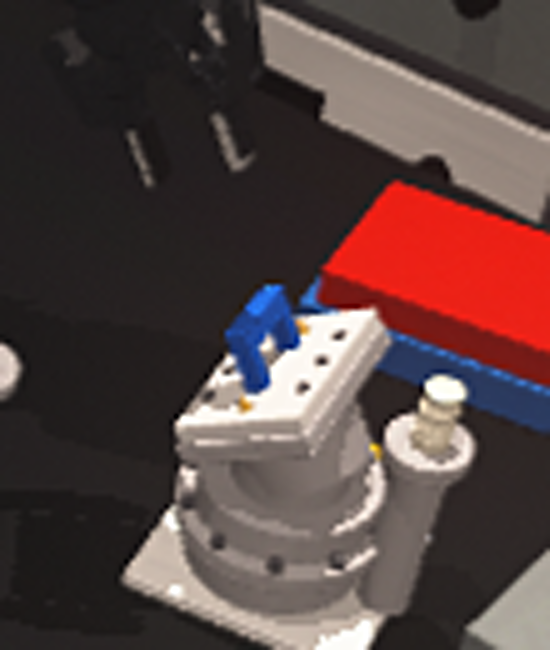

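View pics/g1.png

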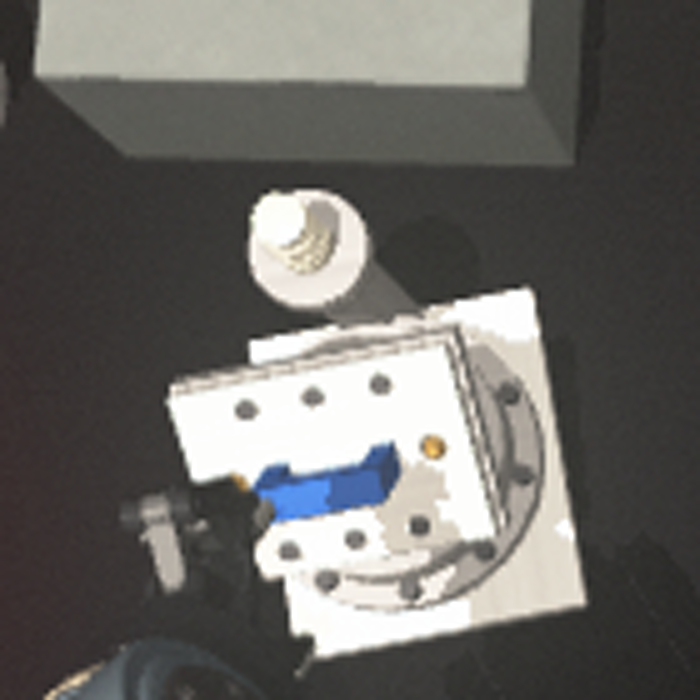

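The cover is seated flush, with the pins visible at (432,446) and (240,482) in the crop, and released. Next I'll locate the guard and check it against the model.

```bash
python3 - <<'E'
from fit import *
t=load('top0');s=load('scene0')
L=np.array([[-51.2,20,33.2],[-51.2,-20,33.2],[-44,30,28],[-44,-30,28],[0,34,0],[0,-34,0],[0,30,28],[0,-30,28]])/1e3
def g(p): return (Rz(CTL[2])@(L.T+np.array([[-.044+p[0]],[p[1]],[.088]]))).T+[CTL[0],CTL[1],0]
a=(proj(t,g([0,0]))-[380,120])*5+2;b=(proj(s,g([0,0]))-[215,225])*6+2.5
print(a.round().tolist());print(b.round().tolist())
for tag,P,o in(('c3',a,'k3'),('c6',b,'k6')):
    im=cv2.imread(f'pics/{tag}.png')
    for i,p in enumerate(P): cv2.circle(im,tuple(int(v) for v in p.round()),3,(255,0,0) if i<2 else (0,255,0) if i<4 else (255,255,255) if i<6 else (0,0,0),-1)
    cv2.imwrite(f'pics/{o}.png',im)
E
```

```text
[[207.0, 437.0], [292.0, 463.0], [188.0, 418.0], [315.0, 456.0], [194.0, 336.0], [333.0, 378.0], [214.0, 328.0], [340.0, 366.0]]
[[260.0, 74.0], [177.0, 110.0], [288.0, 83.0], [164.0, 138.0], [344.0, 185.0], [204.0, 250.0], [330.0, 153.0], [204.0, 212.0]]
```

View pics/k3.png

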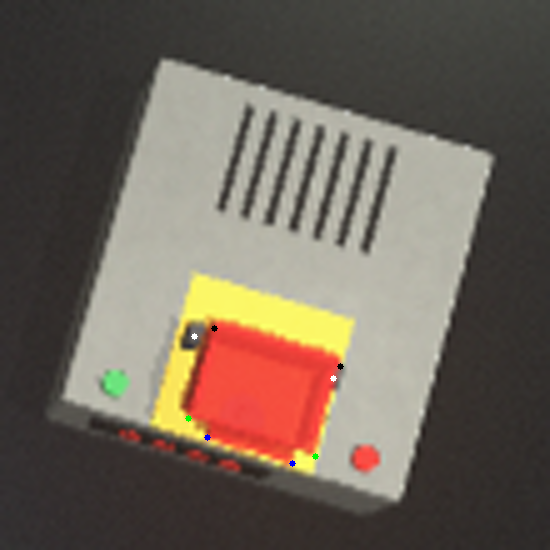

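View pics/k6.png

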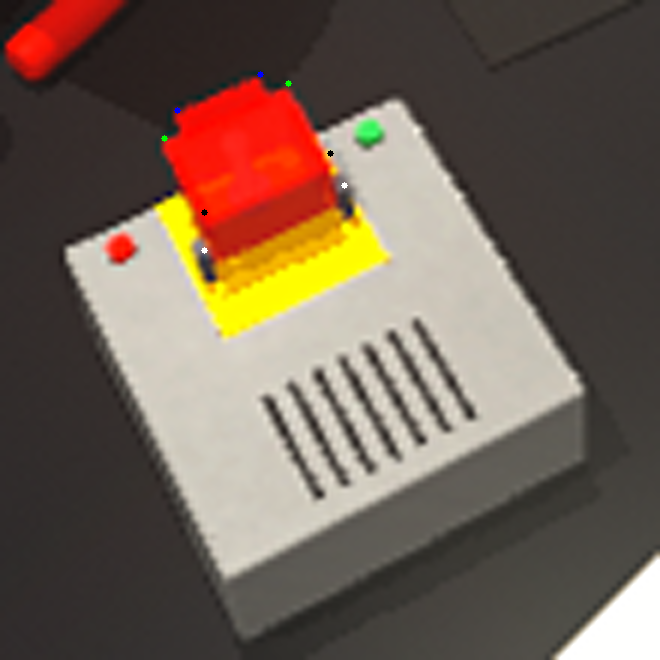

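```bash
cat >> fit.py <<'E'
Rc=Rz(CTL[2]); HINGE=Rc@[-.042,0,0]+[CTL[0],CTL[1],.088]
A=np.radians(30)
def gpose(tx,tz,sg=1,a=None):
    a=A if a is None else a
    d=Rc@[np.cos(a),0,-np.sin(a)]; y=sg*Rc[:,1]
    M=np.c_[np.cross(y,d),y,d]
    T=HINGE+Rc@[tx/1e3,0,tz/1e3]
    return T-.022*d,q(M)
SG=1
def gg(tx,tz,vel=.06):
    p,o=gpose(tx,tz,SG); r.move_linear(p,o,vel=vel)
    e=Rc.T@(np.array(r.current_tool_pos())-p)*1e3; f=Rc.T@np.array(r.current_contact_force())
    print((tx,tz),'err',e.round(2),'f',f.round(1),'t',round(r.current_t(),2)); return f
E
python3 - <<'E'
from fit import *
W=cloud(load('top0'))
for n,(u,v) in dict(jar=(455,276),drv=(410,281),bottle=(290,112),beaker=(362,105)).items(): print(n,W[v,u].round(3))
for a in (30,40):
  for sg in(1,-1):
    for T in ((-95,40),(-62,12),(-44,30),(-25,19)):
        p,o=gpose(*T,sg,np.radians(a)); j=r.inverse_kinematics(p,o); print(a,sg,T,p.round(3),None if j is None else np.round(j,2))
E
```

```text
jar [ 0.362 -0.317  0.058]
drv [ 0.347 -0.216  0.025]
bottle [0.719 0.079 0.169]
beaker [ 0.775 -0.09   0.07 ]
30 1 (-95, 40) [ 0.452 -0.228  0.139] [-0.76  0.47  2.4   2.55  0.81  1.74]
30 1 (-62, 12) [ 0.484 -0.237  0.111] [-0.71  0.58  2.32  2.62  0.83  1.71]
30 1 (-44, 30) [ 0.501 -0.242  0.129] [-0.69  0.53  2.29  2.61  0.76  1.76]
30 1 (-25, 19) [ 0.519 -0.247  0.118] [-0.67  0.58  2.24  2.63  0.75  1.75]
30 -1 (-95, 40) [ 0.452 -0.228  0.139] [-0.76  0.47  2.4   2.55  0.81 -1.4 ]
30 -1 (-62, 12) [ 0.484 -0.237  0.111] [-0.71  0.58  2.32  2.62  0.83 -1.43]
30 -1 (-44, 30) [ 0.501 -0.242  0.129] [-0.69  0.53  2.29  2.61  0.76 -1.38]
30 -1 (-25, 19) [ 0.519 -0.247  0.118] [-0.67  0.58  2.24  2.63  0.75 -1.39]
40 1 (-95, 40) [ 0.454 -0.229  0.142] [-0.72  0.37  2.34  2.4   0.51  1.95]
40 1 (-62, 12) [ 0.486 -0.238  0.114] [-0.68  0.48  2.27  2.5   0.53  1.87]
40 1 (-44, 30) [ 0.503 -0.243  0.132] [-0.66  0.45  2.22  2.44  0.46  1.96]
40 1 (-25, 19) [ 0.521 -0.248  0.121] [-0.64  0.5   2.18  2.48  0.46  1.94]
40 -1 (-95, 40) [ 0.454 -0.229  0.142] [-0.72  0.37  2.34  2.4   0.51 -1.19]
40 -1 (-62, 12) [ 0.486 -0.238  0.114] [-0.68  0.48  2.27  2.5   0.53 -1.27]
40 -1 (-44, 30) [ 0.503 -0.243  0.132] [-0.66  0.45  2.22  2.44  0.46 -1.18]
40 -1 (-25, 19) [ 0.521 -0.248  0.121] [-0.64  0.5   2.18  2.48  0.46 -1.2 ]
```

```bash
python3 - <<'E'
from fit import *
p,o=gpose(-105,70,SG)
r.set_gripper(0.0,squeeze=60)
J=np.array(r.current_q()); print(J.round(2))
r.set_joints([J[0],-.2,2.15,J[3],J[4],J[5]])
print(r.current_tool_pos())
r.set_joints([-.76,-.2,2.2,2.55,.81,1.74])
print(r.current_tool_pos(),r.current_t())
r.move_to(p,o)
print(r.current_q(),r.current_tool_pos()-p,r.current_contact_force(),r.current_opening(),r.current_t())
snap('scene','scene5');crop('scene5',150,100,320,260,4,'m2')
snap('top','top5');crop('top5',340,110,500,240,5,'m1')
E
```

```text
[ 0.51  0.16  1.85 -0.24  0.63  0.45]
[0.36610046 0.21686093 0.33497436]
[ 0.46045792 -0.2375849   0.57999085] 17.0167
[-0.77258479  0.36116433  2.41717228  2.48163869  0.74313856  1.82376815] [ 0.00039253 -0.00034253  0.00081566] [-0.89921483  0.35730518  0.24656749] 0.0013551280339119934 18.55
```

View pics/scene5.png

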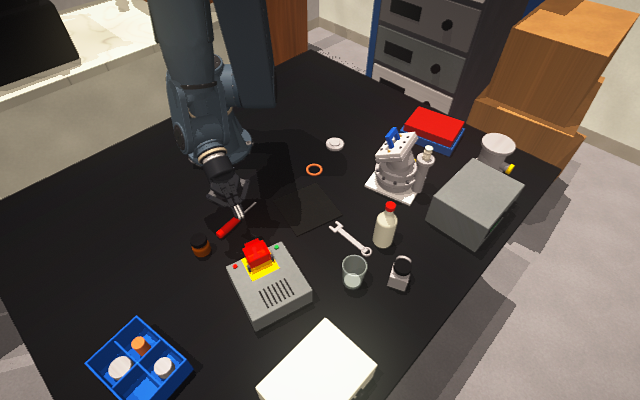

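View pics/m1.png

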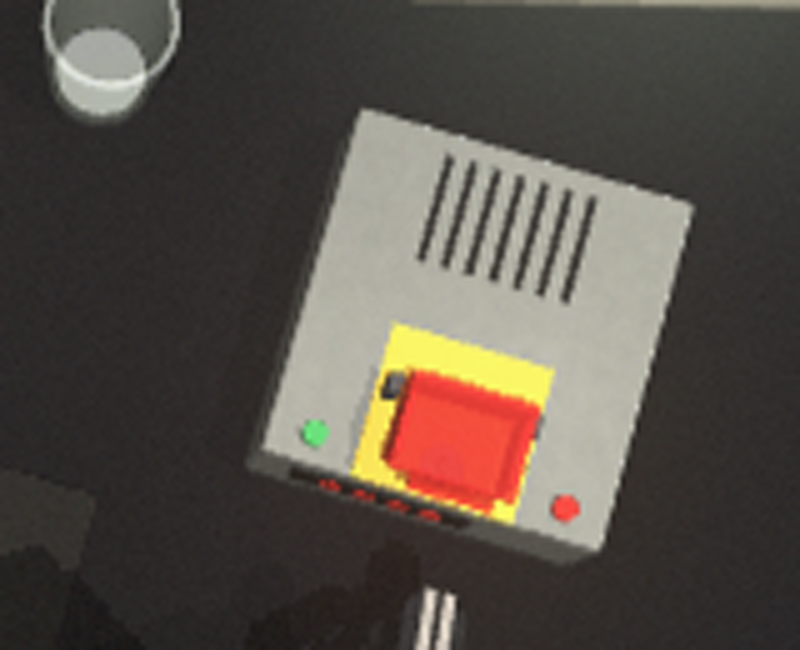

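View pics/m2.png

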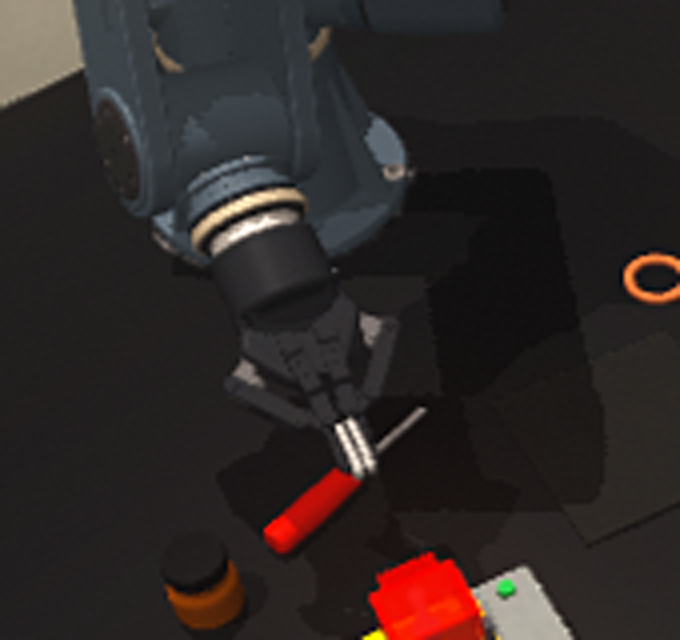

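```bash
python3 - <<'E'
from fit import *
for tag,(x0,y0,k) in(('top5',(340,110,5)),('scene5',(150,100,4))):
    im=load(tag)
    T=[HINGE+Rc@[x/1e3,0,z/1e3] for x,z in((-105,70),(-105+5.5,70+9.5),(-105-5.5,70-9.5))]
    print(((proj(im,np.array(T))-[x0,y0])*k+k/2-.5).round().tolist())
E
```

```text
[[436.0, 601.0], [444.0, 587.0], [428.0, 615.0]]
[[368.0, 475.0], [369.0, 471.0], [366.0, 478.0]]
```

```bash
python3 - <<'E'
from fit import *
gg(-90,12,.12); gg(-62,12,.08); gg(-54,14,.05); gg(-49,22,.04); gg(-44,30,.04)
snap('scene','scene6');crop('scene6',190,200,320,310,6,'n2')
snap('top','top6');crop('top6',380,120,490,230,5,'n1')
E
```

```text
(-90, 12) err [-0.01  0.02  0.31] f [ 0.4 -0.4 -0.2] t 19.3
(-62, 12) err [-0.08  0.22  0.26] f [ 0.2 -0.2 -0.5] t 19.8
(-54, 14) err [0.17 0.01 0.18] f [ 0.4  0.6 -0.1] t 20.12
(-49, 22) err [ 0.09 -0.01  0.32] f [ 0.4  0.4 -0.6] t 20.5
(-44, 30) err [ 0.17 -0.02  0.34] f [-1.7 -0.3  0.3] t 20.88
```

View pics/n2.png

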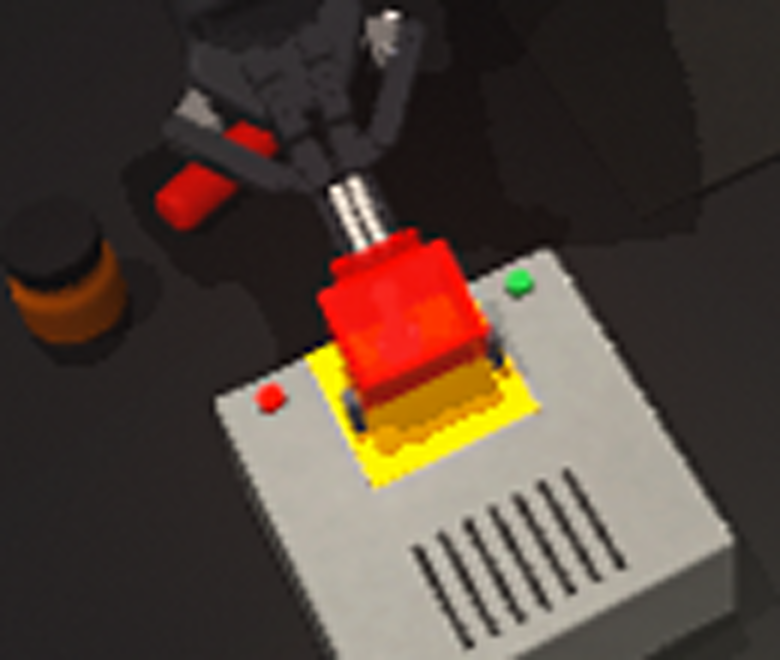

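View pics/n1.png

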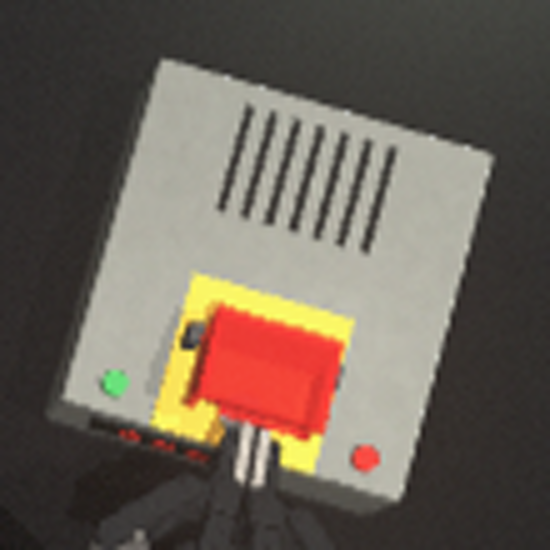

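```bash
python3 - <<'E'
from fit import *
gg(-41,36,.04)
t=snap('top','top7');snap('scene','scene7')
crop('top7',380,120,490,230,5,'o1');crop('scene7',190,200,320,310,6,'o2')
im=cv2.imread('pics/o1.png');im2=cv2.imread('pics/o2.png');s=load('scene7')
for th,col in((.2,(255,0,0)),(.4,(0,255,0)),(.6,(255,255,255))):
    L=np.array([[-51.2,20,33.2],[-51.2,-20,33.2],[-44,-30,28],[0,-30,28],[0,30,28],[-44,30,28]])/1e3
    P=(HINGE[:,None]+Rc@R.from_euler('y',th).as_matrix()@L.T).T
    for I,a in((im,(proj(t,P)-[380,120])*5+2),(im2,(proj(s,P)-[190,200])*6+2.5)):
        cv2.polylines(I,[a.round().astype(int)],True,col,1)
    cv2.imwrite('pics/o1.png',im);cv2.imwrite('pics/o2.png',im2)
E
```

```text
(-41, 36) err [ 0.19 -0.02  0.36] f [-1.7 -1.8  0.6] t 21.3
```

View pics/o1.png

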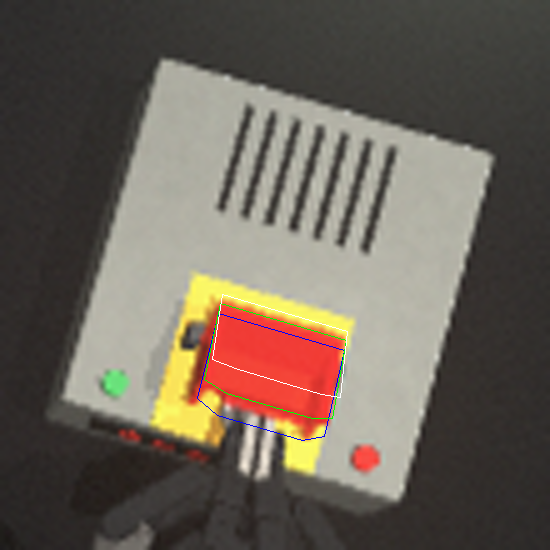

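View pics/o2.png

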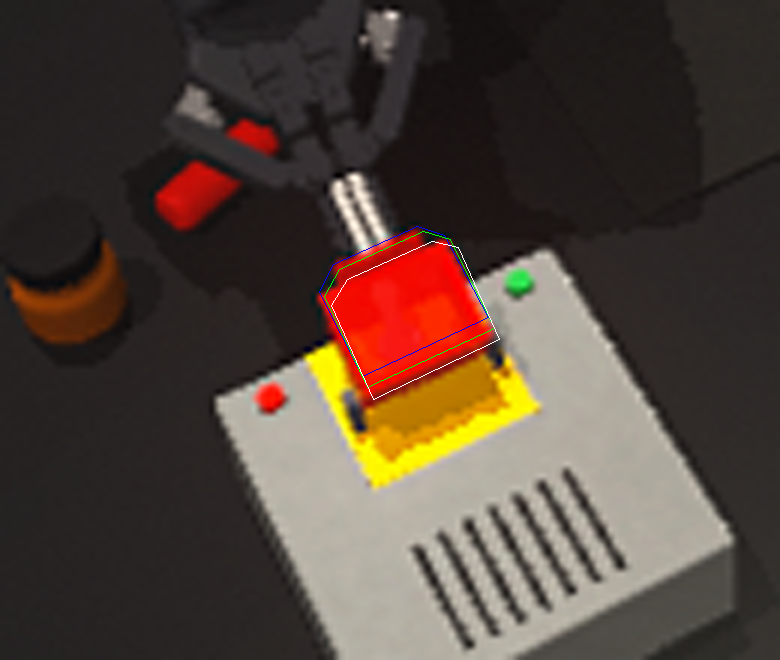

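The guard stands at about 0.4 rad. Now I'll push the toggle.

```bash
python3 - <<'E'
from fit import *
gg(-41,28.5,.04)
for tx in (-37,-34,-31,-29,-27,-26,-25,-24,-23):
    z=28.5-(tx+41)*9.5/16
    f=gg(tx,max(z,18.5),.04)
    if np.linalg.norm(f)>10: break
snap('top','top8');snap('scene','scene8')
crop('top8',380,120,490,230,5,'p1');crop('scene8',190,200,320,310,6,'p2')
E
```

```text
(-41, 28.5) err [-0.16  0.05 -0.6 ] f [-1.  -0.4 -1.2] t 21.73
(-37, 26.125) err [0.32 0.02 0.09] f [0.2 0.2 0.8] t 22.0
(-34, 24.34375) err [ 0.8  -0.13  1.1 ] f [-2.1 -1.3  2.9] t 22.25
(-31, 22.5625) err [-0.04 -0.02 -0.17] f [-1.1 -0.9 -0.3] t 22.5
(-29, 21.375) err [-0.04  0.05 -0.22] f [-0.7  0.5 -1.7] t 22.75
(-27, 20.1875) err [ 0.01  0.05 -0.2 ] f [ 0.4  0.6 -1. ] t 23.0
(-26, 19.59375) err [ 0.01  0.01 -0.08] f [-0.8  0.8 -1.4] t 23.25
(-25, 19.0) err [-0.28  0.01  0.12] f [-8. -0.  5.] t 23.5
(-24, 18.5) err [-0.79  0.06  0.35] f [-18.4  -1.3  12.5] t 23.75
```

View pics/p1.png

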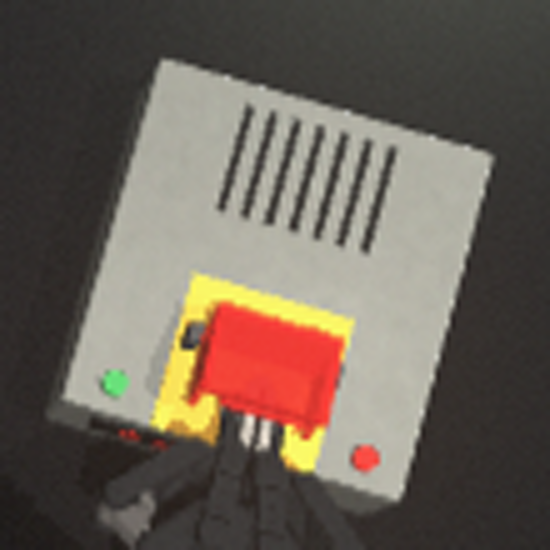

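The finger met the end stop where the model puts the "on" position. With the finger filling that space, the ball can't still be on the off side. I'll withdraw and let the guard drop.

```bash
python3 - <<'E'
from fit import *
gg(-28,20,.04); gg(-44,20,.06); gg(-62,18,.08); gg(-90,25,.12); gg(-110,70,.15)
r.sleep(.3)
print(r.current_contact_force())
snap('top','top9');snap('scene','scene9')
crop('top9',380,120,490,230,5,'q1');crop('scene9',215,225,325,335,6,'q2')
E
```

```text
(-28, 20) err [ 0.03 -0.04 -0.06] f [-0.7  0.3 -0.4] t 24.11
(-44, 20) err [-0.27 -0.07 -0.05] f [-1.1 -0.  -0.1] t 24.52
(-62, 18) err [ 0.12 -0.2   0.09] f [-0.3 -1.   0.3] t 24.9
(-90, 25) err [ 0.51 -0.39  0.3 ] f [ 0.9 -0.  -0.3] t 25.29
(-110, 70) err [ 0.7  -0.27  0.29] f [ 0.1  0.1 -0.2] t 25.77
[ 0.24701368 -0.40180704 -0.11594924]
```

View pics/q1.png

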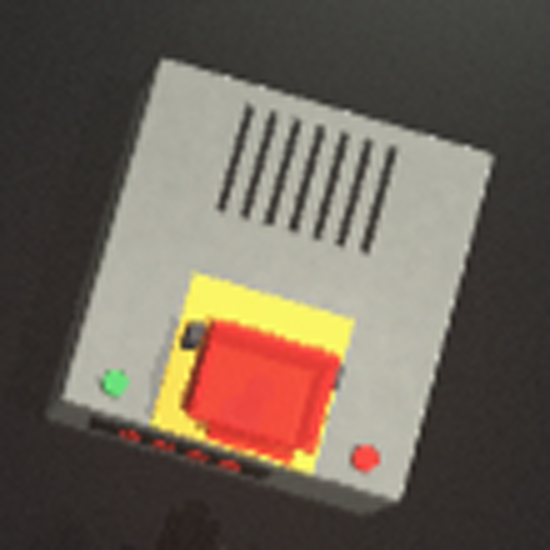

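View pics/q2.png

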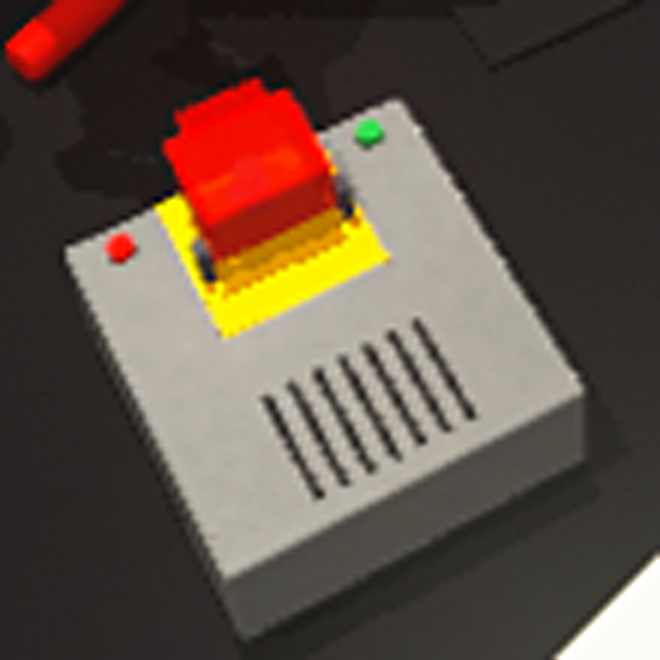

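View pics/scene9.png

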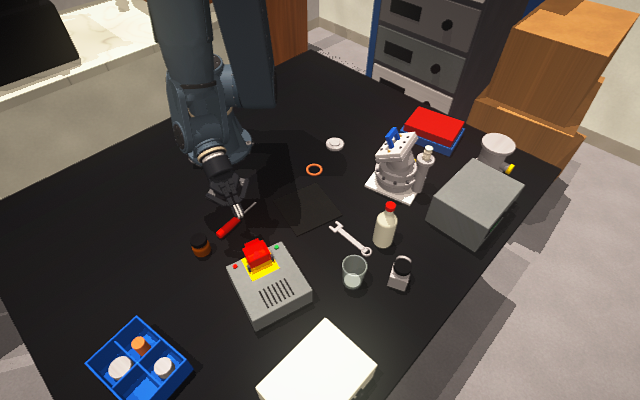

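View pics/top9.png

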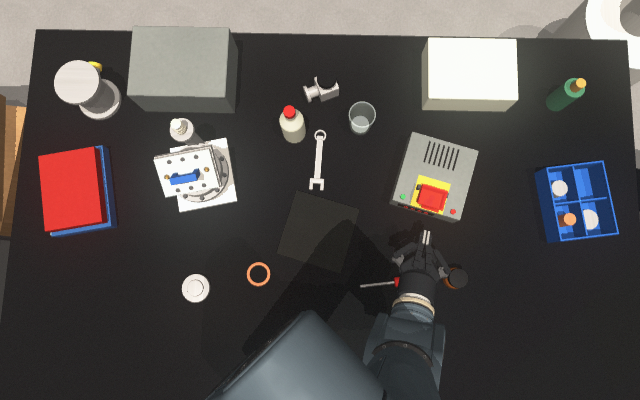

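The guard is shut, with its image identical to the start: top crop (265,390), scene crop (250,150). The cover is on the port at about (187,175) in the top view. The bystanders are where they started and the robot is clear, so I'm handing in.

```bash
python3 -c "
from h import *
r.hand_in(); print(r.current_t())"
```

```text
the job is handed in; nothing more can be done
the job is handed in; nothing more can be done
```

I placed the cover on the port, flipped the toggle under its guard, let the guard shut, and handed the job in at about 26 s of the 61 s allowed. The toggle's final state is inferred rather than seen, because the guard hides it from both cameras.

- **Cover:** I lowered it along the port normal until it met the face at the expected height. Contact force came up within about 0.1 mm of where the port model put the face. The pictures after release show both pins through the holes and the plate flush. The horizontal position came only from camera fits, which disagreed by 1–2 mm, within the taper of the pins.
- **Guard and toggle:** One closed finger under the tab lifted the guard to about 0.4 rad, estimated by overlaying the model on the pictures. The finger then pushed the toggle to a firm stop (about 20 N), within 1 mm of where the model puts fully on. At that point the finger filled the space where the ball sits when off.
- **End state:** After I withdrew, the guard looked the same as in its shut starting pictures. The bystanders looked unmoved by eye in both views, and the robot was clear with contact force about zero.

No check failed.

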